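# Press a crooked paint-tin lid home round its edge

## Robot

A 6-joint arm with a two-finger parallel gripper is mounted at the origin on a cart in front of the work surface, level with it; the furniture and walls round the work are solid. World frame = base frame: x ahead of the robot, y to its left, z up, the work surface at z = 0. Lengths are in m, angles in rad, forces in N, time in s.
With the tool pointing down it reaches from about 0.35 to 0.8 m from the base axis. Payload 7.3 kg.
Tool frame: the origin (TCP) lies midway between the tips of the shut fingers; the grasp point (between the pads) lies 19 mm behind it; z points along the fingers, y is the line along which they close (so a half turn about z gives the same grasp; the last joint's range is limited). The gripper opens to 85 mm and grips with 20 to 120 N. Pads are 22 mm wide; open, the fingers measure 114 mm over their backs; the gripper's body (76 mm by 85 mm) begins 54 mm behind the grasp point. The pads swing forward as they close: fully open they stand 13 mm farther back than shut.
Start: joints at [-1.426, 0.342, 1.524, -0, 1.275, -0.146], TCP at [0.151, -0.503, 0.231] pointing down, gripper open.
Joint ranges: [-2.53, 2.53], [-0.77, 2.02], [0.04, 2.7], [-1, 4.14], [0.28, 2.66], [-3.11, 3.11]. Speed limits (rad/s): [2.57, 2.57, 3.14, 3.14, 3.14, 3.14].

## Interface

Orientations are given as a unit quaternion [x, y, z, w].
In Python, from workcell import r gives the robot as it stands. Calls block until the motion is done:
- r.reach(position, orientation): joint-space move of the TCP to a pose.
- r.move_straight(position, orientation=None, speed=0.15, max_force=None): straight line of the TCP; orientation=None keeps the orientation; speed is the mean speed in m/s. With max_force (N) it stops when the force on the tool has changed by that much, and returns True; else False.
- r.movej(angles): joint-space move.
- r.command_gripper(opening, force=None): finger opening in m; force is the grip in N (None keeps the last); returns when the fingers have stopped.
- r.hold(seconds).
- r.solve_ik(position, orientation): joint angles nearest the present ones, or None.
- r.read_state(): the state.
- r.get_image(name): name is "scene" or "side" or "wrist"; returns the picture (400x640x3 uint8, red, green, blue); there is no depth.
- r.camera_model(name): a dict with "K" (3x3 intrinsics, pixels), "R" (3x3) and "t" (3): a world point X has camera coordinates R X + t; the wrist camera has in their place "tool_from_camera" (4x4, takes a point from camera to tool coordinates, whose origin is the TCP and whose axes are the flange's). Camera axes: x right, y down, z forward; pixel columns grow to the right and rows downward; lengths in m; the calibration is good to about 2 mm. A picture is of the moment at which its call begins: read the wrist's pose just before it. camera_model takes no time and is no camera call.
A pose or a line that the arm cannot do raises r.PlanningError and nothing moves.
- r.finish_job(): hands the job in; it is judged then, once.
The state is a dict: "time_s": time; "joint_positions": joint angles; "dq": joint speeds; "tau": joint torques, N m; "eef_pos": TCP position; "eef_rot": TCP orientation; "contact_force": force on the tool from outside, world axes, zero at the start; "torque": the same for the moment, N m; "grip_width": finger opening in m; "grip_force": force on a finger pad.
Only numpy, scipy, OpenCV 4.12 (cv2) and the standard library are available. Lean on these libraries where they do the work, as an engineer would, in place of code of your own. Each camera call takes 0.05 s, during which the arm holds its last target. There are 200 camera calls.

## Task

One of the two quart paint tins has its lid lying crooked in the mouth; press that lid home with the fingertips before the paint skins over, without picking anything up. Press gently down near the lid's edge at three places, one after the other: first on the side where the lid stands highest until that side is home, then a third of the way round clockwise as seen from above, then another third round, so that the lid ends level and home all the way round. Do not dent the lid by pressing hard, do not lift the tin or shove it along, and leave the other things where they stand.

Things in the scene. Friction and masses are not known exactly. Their poses are not given: they have to be found in the camera images.
- tin: Grey, paint-smeared quart tin, loose, full (about 0.95 kg), 112 mm across and 140 mm high to its rolled rim, the taller of the two tins; origin at the centre of its underside, z up; its -x axis points to the side where the lid stands highest. It stands on the left or the right, turned up to 85 degrees either way.
- mouth (a point): Centre of the tin's mouth, fixed to the tin, 144 mm above its base: the height of the lid's top face when the lid is home (the rim is 3.5 mm lower).
- spot1 (a point): First place to press: on the top face of the round dark blue tin lid (100 mm across, 10 mm thick), 34 mm from the lid's centre on the side that stands highest, 12 to 15 mm above its home height at the start. Home when level with point mouth.
- spot2 (a point): Second place: same, a third of a turn clockwise (from above) from spot1, 34 mm from the lid's centre; 5 to 7 mm above home at the start.
- spot3 (a point): Third place: same, a third of a turn clockwise from spot2 (anticlockwise from spot1); 5 to 7 mm above home at the start.
- gap1 (a joint): Lift of the lid's side at spot1, rad: 0 = home, 0.22 to 0.27 at the start. Times 53 mm it is the height of the spot above home. Friction holds the lid where it is left.
- gap2 (a joint): The same for the side at spot2, 0.085 to 0.115 rad at the start.
- gap3 (a joint): The same for the side at spot3, 0.085 to 0.115 rad at the start.
- closed_tin: Bystander: loose quart tin, 112 mm across, 129 mm high, its lid already shut; it stands beside the tin to be closed, and which of the two is on the left varies. Origin at the centre of its underside.
- pot: Bystander: small loose lidded paint pot, 59 mm across, 64 mm high, to the right and near the robot. Origin at the centre of its underside.
- flat_brush: Bystander: loose flat brush, 190 x 53 x 14 mm, lying to the left behind the tins. Origin at its middle, underside.
- marker: Bystander: loose marker pen, 136 x 15 x 15 mm, lying to the right of the tins. Origin at its middle, underside.
- lid: The lid; origin at its underside's centre. Its middle is drawn a little sunken; fingers meet it as flat at bead height. Friction binds it beside the three spots: a press at a spot sinks that side only, with about 5 N, to a firm stop; the sheet gives about 0.15 mm per N and springs back. In the middle it takes over 10 N and sinks all round at once. Over 30 N dents it.

How it is judged:
On the way, in this order (a step that is already met when the one before it is completed fails the run):
1. the highest side of the lid (spot1) is pressed home first (value of joint gap1 below 0.035 rad), for 0.1 s.
2. then the side a third of a turn clockwise (spot2) (value of joint gap2 below 0.035 rad), for 0.1 s.
3. then the last side (spot3) (value of joint gap3 below 0.035 rad), for 0.1 s.
At the end, for the whole second after the job is handed in: All three sides of the lid are home within about 2.5 mm at the edge (each gap under 0.035 rad), and the tin stands upright, at rest on the table, within 30 mm of where it began (value of joint each of gap1, gap2, gap3 below 0.035 rad and angle between tin's own z axis and vertical below 0.05 rad and height (world z) of tin below 0.006 m and distance of tin from where it was at the start of the episode below 0.03 m and linear speed of tin below 0.02 m/s); the robot touches nothing.
It fails at once if the lid is pressed hard enough to dent it (over 30 N) (contact force between any of the fingers, the arm and tin above 30 N).
It fails at once if the tin is lifted, tipped or shoved more than 30 mm (height (world z) of tin above 0.01 m or angle between tin's own z axis and vertical above 0.15 rad or distance of tin from where it was at the start of the episode above 0.03 m).
It fails at once if a side of the lid is pried up instead of pressed (value of joint gap1 above 0.31 rad or value of joint any of gap2, gap3 above 0.16 rad).
It fails at once if the closed tin, pot, brush or marker is moved more than 20 mm (distance of any of closed_tin, pot, flat_brush, marker from where it was at the start of the episode above 0.02 m).
It also fails if it takes over 38 s, if anything falls off the work surface, if the arm or the gripper's body presses on something with over 40 N, if the wrist force passes 120 N, or if a joint passes its speed limit or range.

## Working session

There is one attempt and no reset: what is moved stays moved. The work goes in short steps, each a Python script; the robot and the scene stay as the last script left them, time stands still between calls to the robot, and variables do not carry over. Pictures are saved under pics/ and viewed, at most 10 in all, crops included, and the job is handed in when it is done.

```bash
mkdir -p pics; python3 - <<'E'
from workcell import r
import cv2,numpy as np
for n in("scene","side"):
    im=r.get_image(n); cv2.imwrite(f"pics/{n}0.png",im[:,:,::-1])
    m=r.camera_model(n);print(n,m["K"],m["R"],m["t"])
print(r.camera_model("wrist"));s=r.read_state();print(s["eef_rot"],s["time_s"],s["contact_force"])
E
```

```text
scene [[496.22540455   0.         314.42393706]
 [  0.         496.22540455 186.60853861]
 [  0.           0.           1.        ]] [[ 0.59689275 -0.80213964  0.01705993]
 [-0.37246363 -0.29586758 -0.87962106]
 [ 0.7106264   0.51868524 -0.47536906]] [-0.35707834  0.30897337  1.25826153]
side [[401.10212457   0.         320.4893416 ]
 [  0.         401.10212457 198.21578543]
 [  0.           0.           1.        ]] [[ 0.99554618 -0.09205399  0.02034389]
 [-0.03604958 -0.57110731 -0.82008345]
 [ 0.0871105   0.81569756 -0.5718822 ]] [-0.5452871   0.1045906   1.06895743]
{'K': array([[352.40605914,   0.        , 323.97522744],
       [  0.        , 352.40605914, 193.6769983 ],
       [  0.        ,   0.        ,   1.        ]]), 'tool_from_camera': array([[-4.39421479e-04, -9.62673219e-01, -2.70665994e-01,
         6.82034301e-02],
       [ 9.99999692e-01, -2.47161618e-04, -7.44406308e-04,
         1.92753998e-04],
       [ 6.49721772e-04, -2.70666237e-01,  9.62673032e-01,
        -1.43849845e-01],
       [ 0.00000000e+00,  0.00000000e+00,  0.00000000e+00,
         1.00000000e+00]])}
[ 9.89450313e-01  1.44871058e-01  7.82200424e-07 -6.73681165e-04] 0.1 [ 0.62220451 -0.21648073 -0.36503396]
```

View pics/scene0.png

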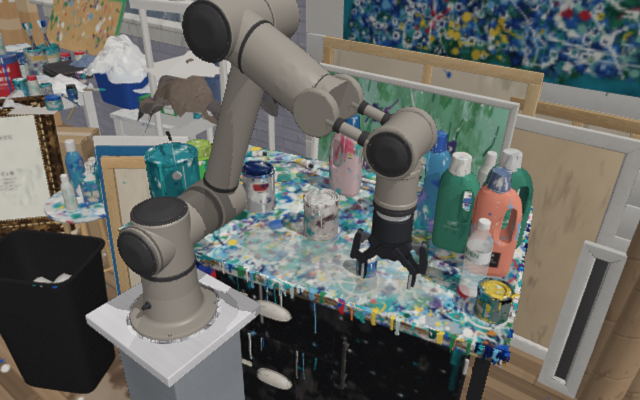

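View pics/side0.png

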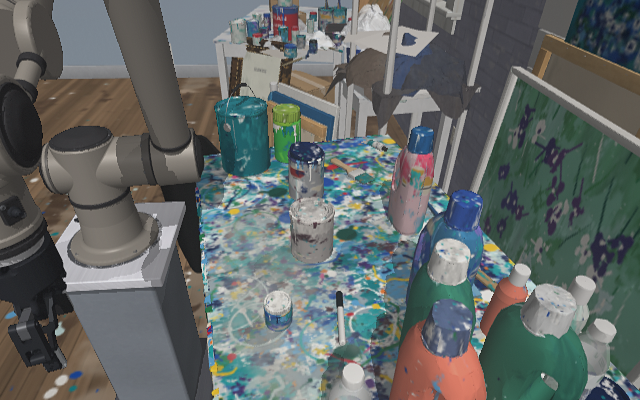

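The scene picture shows the blue-lidded tin at about (259,170) and the closed tin at (322,212). In the side picture they are at (306,152) and (312,208). The target is the left tin, so I'll triangulate it roughly, then look from above with the wrist camera.

```bash
cat > h.py <<'E'
from workcell import r
import cv2,numpy as np
from scipy.spatial.transform import Rotation as Ro
def cam(n):
    m=r.camera_model(n)
    if n!="wrist": return m["K"],m["R"],m["t"]
    s=r.read_state();T=np.eye(4);T[:3,:3]=Ro.from_quat(s["eef_rot"]).as_matrix();T[:3,3]=s["eef_pos"]
    C=np.linalg.inv(T@m["tool_from_camera"]);return m["K"],C[:3,:3],C[:3,3]
def tri(obs):
    P=[K@np.c_[R,t] for (K,R,t),_ in obs]
    X=cv2.triangulatePoints(P[0],P[1],np.array(obs[0][1],float),np.array(obs[1][1],float))[:,0];return X[:3]/X[3]
def plane(c,uv,z):
    K,R,t=c;d=R.T@np.linalg.inv(K)@[uv[0],uv[1],1];o=-R.T@t;return o+d*(z-o[2])/d[2]
def proj(c,X):
    K,R,t=c;p=K@(R@np.asarray(X)+t);return p[:2]/p[2]
def down(yaw): # tool z down, tool x-axis at heading yaw
    return (Ro.from_euler('z',yaw)*Ro.from_euler('x',np.pi)).as_quat()
E
python3 - <<'E'
from h import *
a,b=cam("scene"),cam("side")
t=tri([(a,(259,169)),(b,(306,152))]);c=tri([(a,(322,197)),(b,(312,208))]);print(t,c)
r.command_gripper(0.0)
for k,(dx,dy) in enumerate([(-.13,0.0),(-.02,0.08)]):
    for yaw in (np.arctan2(t[1],t[0]),0,.4,-.4,.8,-.8,np.pi/2,-np.pi/2,np.pi):
        p=[t[0]+dx,t[1]+dy,.36]
        try:
            r.reach(p,down(yaw))
        except r.PlanningError as e: continue
        print(k,yaw,p); break
    cw=cam("wrist");im=r.get_image("wrist");np.savez(f"w{k}.npz",*cw);cv2.imwrite(f"pics/w{k}.png",im[:,:,::-1]); print(proj(cw,t),r.read_state()["time_s"])
E
```

```text
[0.51767477 0.17354066 0.14339614] [ 0.51593989 -0.08581081  0.12922893]
0 0.32345752825468344 [np.float64(0.38767477198353106), np.float64(0.1735406587073213), 0.36]
[367.13369883  33.82136513] 3.4917
1 0.32345752825468344 [np.float64(0.49767477198353105), np.float64(0.2535406587073213), 0.36]
[402.84477536 168.84371718] 4.1417
```

```bash
python3 -c "
import cv2,numpy as np
cv2.imwrite('pics/ww.png',np.vstack([cv2.resize(cv2.imread(f'pics/w{k}.png'),(480,300)) for k in (0,1)]))"
```

```text
(no output)
```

View pics/ww.png

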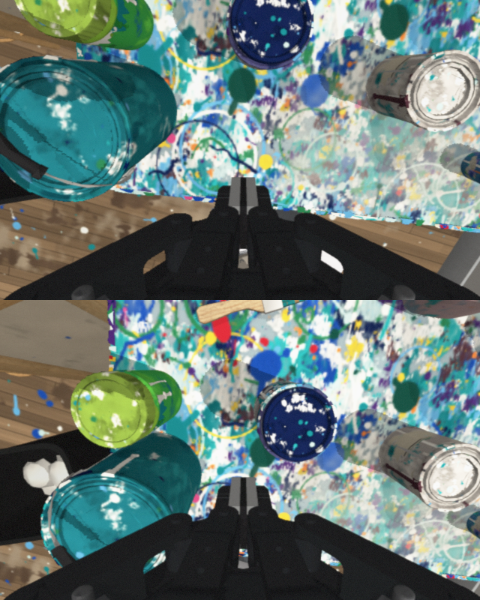

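View crops.

The lid is fully visible in both wrist views, at about (360,45) in w0 and (395,165) in w1. I'll enlarge it in all the views to read the tilt.

```bash
python3 -c "
import cv2,numpy as np
L=[('w0',360,45),('w1',396,166),('scene0',259,172),('side0',306,162)]
T=[]
for n,u,v in L:
    s=60 if n[0]=='w' else 30
    im=cv2.copyMakeBorder(cv2.imread(f'pics/{n}.png'),60,60,60,60,cv2.BORDER_CONSTANT)
    T.append(cv2.resize(im[v+60-s:v+60+s,u+60-s:u+60+s],(300,300),interpolation=cv2.INTER_CUBIC))
cv2.imwrite('pics/z.png',np.vstack([np.hstack(T[:2]),np.hstack(T[2:])]))"
```

```text
(no output)
```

View pics/z.png

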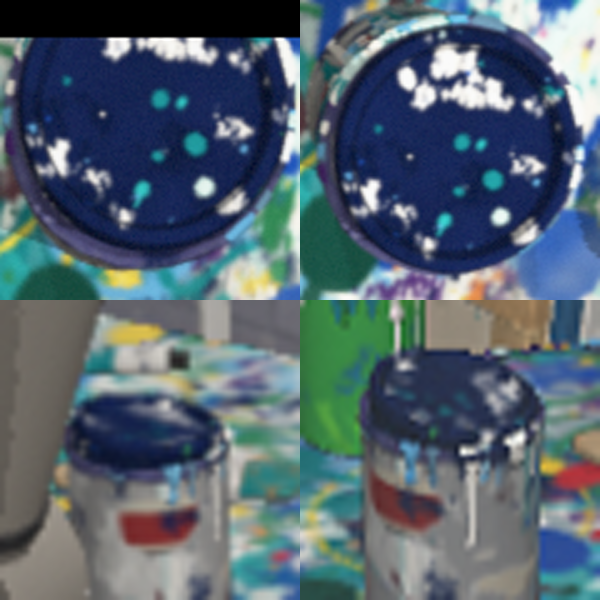

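```bash
cat > fit.py <<'E'
from h import *
from scipy.optimize import minimize
V=[]
for k in range(1,5):
    z=np.load(f"w{k}.npz");V.append((tuple(z[f"arr_{i}"] for i in range(3)),cv2.GaussianBlur(cv2.imread(f"pics/w{k}.png"),(0,0),.8).astype(np.float32)))
g=np.linspace(-.040,.040,81);GX,GY=np.meshgrid(g,g);M=GX**2+GY**2<.039**2
def warp(p,c):
    X=np.stack([GX[M]+c[0],GY[M]+c[1],p[0]+p[1]*GX[M]+p[2]*GY[M]])
    out=[]
    for (K,R,t),im in V:
        q=K@(R@X+t[:,None]);q=(q[:2]/q[2]).astype(np.float32)
        out.append(cv2.remap(im,q[0][None],q[1][None],cv2.INTER_LINEAR)[0])
    return np.array(out)
def solve(c):
    f=lambda s:warp(s*[1e-3,1e-2,1e-2],c).std(0).mean()
    best=min((minimize(f,[z0,a,b],method="Nelder-Mead",options=dict(initial_simplex=np.array([[z0,a,b],[z0+3,a,b],[z0,a+8,b],[z0,a,b+8]],float))) for z0 in (146,151) for a in (-15,0) for b in (-10,10)),key=lambda o:o.fun)
    return best.x*[1e-3,1e-2,1e-2],best.fun,f(best.x*[1,0,0])
E
python3 - <<'E'
from h import *
t=np.array([.518,.1735]);yaw=.3
Rz=np.array([[np.cos(yaw),-np.sin(yaw)],[np.sin(yaw),np.cos(yaw)]])
for k,d in enumerate([(-.08,.12),(-.13,0),(-.08,-.12)],2):
    p=t+Rz@d
    try: r.reach([*p,.33],down(yaw))
    except r.PlanningError as e: print(k,e); continue
    r.hold(.2)
    cw=cam("wrist");im=r.get_image("wrist");np.savez(f"w{k}.npz",*cw);cv2.imwrite(f"pics/w{k}.png",im[:,:,::-1]);print(proj(cw,[*t,.145]))
print(r.read_state()["time_s"])
from fit import *
c=t
p,f,f0=solve(c);print(p,f,f0,"high heading deg",np.degrees(np.arctan2(p[2],p[1])),np.hypot(p[1],p[2]))
W=warp(p,c);tiles=[]
for w in W:
    a=np.zeros((81,81,3),np.float32);a[M]=w;tiles.append(cv2.resize(a,(200,200)))
A=np.hstack(tiles)
# raw crops
B=[]
for k,(c3,im) in enumerate(V):
    u,v=proj(c3,[*t,.148]).astype(int);q=cv2.copyMakeBorder(im,90,90,90,90,cv2.BORDER_CONSTANT)[v+20:v+160,u+20:u+160];B.append(cv2.resize(q,(200,200)))
cv2.imwrite("pics/fit1.png",np.vstack([A,np.hstack(B)]))
E
```

```text
[457.95115854  81.84945545]
[325.04328337  19.65495982]
[190.64384974  80.62973287]
6.5333
[ 0.14821549 -0.17180658  0.01747106] 17.137182235717773 19.43477 high heading deg 174.19353655742796 0.17269260932259398[ WARN:0@7.769] global loadsave.cpp:1063 imwrite_ Unsupported depth image for selected encoder is fallbacked to CV_8U.
```

View pics/fit1.png

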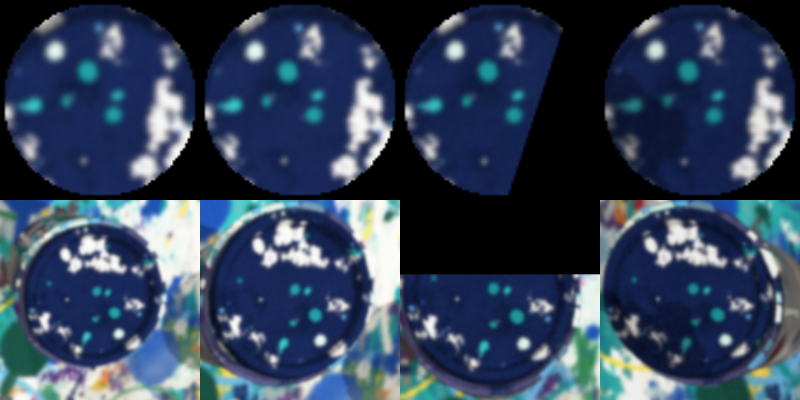

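Views 1, 2 and 4 agree well once rectified. View 3 is cropped by the frame, so I'll drop it, then refit the plane and find the lid's outline.

```bash
sed -i 's/range(1,5)/(1,2,4)/' fit.py; python3 - <<'E'
from fit import *
import fit
c=np.array([.518,.1735])
for it in range(3):
    p,f,f0=solve(c);print(p,f,f0,np.degrees(np.arctan2(p[2],p[1])),np.hypot(p[1],p[2]))
    g=np.linspace(-.07,.07,281);gx,gy=np.meshgrid(g,g);cs=[];T=[]
    for (K,R,t),im in V:
        X=np.stack([gx+c[0],gy+c[1],p[0]+p[1]*gx+p[2]*gy]).reshape(3,-1)
        q=K@(R@X+t[:,None]);q=(q[:2]/q[2]).reshape(2,281,281).astype(np.float32)
        w=np.clip(cv2.remap(im,q[0],q[1],cv2.INTER_LINEAR),0,255).astype(np.uint8)
        m=((w[...,2]<50)&(w[...,1]<65)).astype(np.uint8)
        m=cv2.morphologyEx(m,cv2.MORPH_OPEN,np.ones((3,3)))
        n,l,s,_=cv2.connectedComponentsWithStats(m);i=1+s[1:,4].argmax()
        h=cv2.convexHull(np.argwhere(l==i)[:,::-1].astype(np.int32))
        (x,y),rad=cv2.minEnclosingCircle(h);e=cv2.fitEllipse(h)
        cs.append(c+np.array(e[0])*.0005-.07);print(cs[-1],rad*.5,np.array(e[1])/4)
        cv2.polylines(w,[h],True,(0,255,255),1);T.append(w[::-1])
    c=np.mean(cs,0)
cv2.imwrite("pics/rect.png",cv2.resize(np.hstack(T),None,fx=.9,fy=.9))
np.savez("lid.npz",c=c,p=p)
E
```

```text
[ 0.14832734 -0.16782534  0.01995316] 6.965162754058838 10.847258 173.21979269537388 0.1690073176419875
[0.51892075 0.1814208 ] 51.57597732543945 [49.16217804 50.90709305]
[0.51855739 0.18162874] 52.65363311767578 [50.13135529 51.6519165 ]
[0.51874186 0.17701974] 54.89213180541992 [50.90718842 55.16332626]
[ 0.14843029 -0.17245233  0.03153099] 7.240799903869629 11.902777 169.63855309137148 0.17531117704667776
[0.51890936 0.1814515 ] 51.67198181152344 [49.07997131 50.8595047 ]
[0.51867613 0.18148706] 52.53984451293945 [50.1637001  51.80405807]
[0.51861775 0.17701783] 54.892578125 [50.71198654 54.9977417 ]
[ 0.14843064 -0.17188372  0.03363946] 7.237270832061768 11.894937 168.9265760170862 0.17514458544955266
[0.51889352 0.18142839] 51.6800537109375 [49.05308533 50.88162994]
[0.51867004 0.18146659] 52.60304260253906 [50.15795135 51.8167038 ]
[0.51896417 0.17684652] 54.760128021240234 [51.21796799 54.8054924 ]
```

View pics/rect.png

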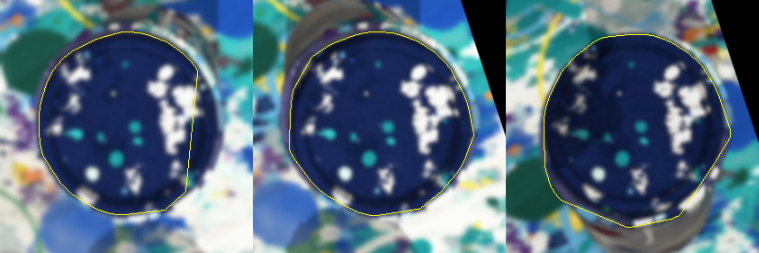

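```bash
cat > press.py <<'E'
from h import *
c=np.array([.519,.1813]);H=169
def press(k,yaw=.3,F=13):
    a=np.radians(H-120*(k-1));s=c+.034*np.array([np.cos(a),np.sin(a)])
    z=r.read_state()["eef_pos"][2]
    if z<.2: r.move_straight([*r.read_state()["eef_pos"][:2],.185])
    r.reach([*s,.20],down(yaw)); r.move_straight([*s,.170],speed=.1)
    f0=r.read_state()["contact_force"]
    hit=r.move_straight([*s,.1395],speed=.02,max_force=F)
    r.hold(.15);q=r.read_state();print(k,s,hit,q["eef_pos"],q["contact_force"]-f0)
    r.move_straight([*s,.185],speed=.1);print(r.read_state()["time_s"])
E
python3 - <<'E'
from press import *
press(1)
E
```

```text
1 [0.48562468 0.18778751] True [0.48432527 0.18833424 0.14307527] [-2.88298401 -0.84595948 10.57462117]
9.8
```

Side 1 stopped firmly at z = 0.143 with 10.6 N, which matches home. Next are sides 2 and 3.

```bash
python3 - <<'E'
from press import *
press(2)
press(3)
p=[.40,.17,.33]
r.reach(p,down(.3));r.hold(.2)
r.reach([*(np.array([.518,.1735])+Ro.from_euler('z',.3).as_matrix()[:2,:2]@[-.08,.12]),.33],down(.3));r.hold(.2)
for k,d in ((1,None),(2,(-.08,.12)),(4,(-.08,-.12))):
    if d is None: r.reach([.4977,.2535,.36],down(.3235))
    else: r.reach([*(np.array([.518,.1735])+Ro.from_euler('z',.3).as_matrix()[:2,:2]@d),.33],down(.3))
    r.hold(.2);cw=cam("wrist");im=r.get_image("wrist");np.savez(f"w{k}.npz",*cw);cv2.imwrite(f"pics/w{k}.png",im[:,:,::-1])
im=r.get_image("side");cv2.imwrite("pics/side1.png",cv2.resize(im[110:290,220:400,::-1],(540,540)))
print(r.read_state()["time_s"])
from fit import solve
print(solve(np.array([.519,.1813])))
E
```

```text
2 [0.54130601 0.20696013] True [0.54203348 0.20730989 0.14276431] [-3.98182235 -0.19274347  8.45802131]
12.9583
3 [0.53006932 0.14915237] True [0.53042257 0.14848957 0.14221663] [-2.56702088 -0.33645415  9.25453748]
16.1333
20.5
(array([ 0.13986787,  0.00205108, -0.01634066]), np.float64(7.813447952270508), np.float32(7.85434))
```

View pics/side1.png

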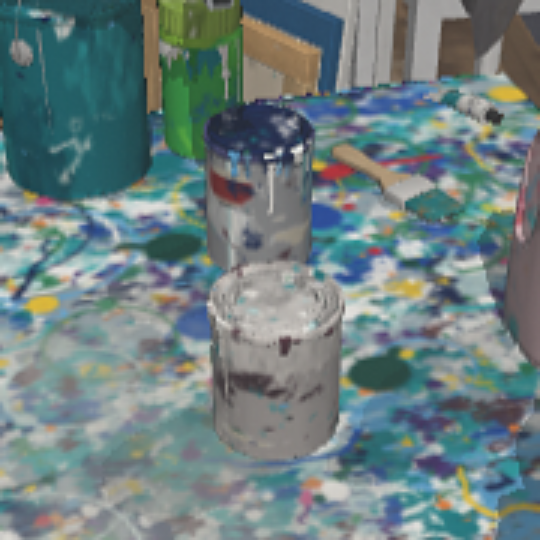

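The lid, at about (260,130) in the crop, now sits level and flush. The plane fit gives a slope of 0.016 and a height of 140 mm on the sunken face. The tins look undisturbed, and the arm is clear, so I'll hand it in.

```bash
python3 -c "
from workcell import r
print(r.finish_job())"
```

```text
the job is handed in; nothing more can be done
None
```

I pressed the lid home at spot1, spot2 and spot3 in that order, at about 8–11 N each with the press set to stop at 13 N; it now measures level, and I handed the job in at about 20.5 s, with no verdict returned.

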